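# Set the extraction inlet's air door wide open on its perforated stay

### The job

Set the air door of the bench extraction inlet wide open: swing the keeper clear of the stay, lift the stay off its pin by the black knob and swing the door further open with it, until the stay's last hole (the one nearest the knob) can be dropped fully down over the pin. Then swing the keeper back across the stay, and do not disturb the other things on the bench.

Things in the scene. Friction and masses are not known exactly. Their poses are not given: they have to be found in the camera images.
- door (a joint): Angle (rad) of the grey steel air door (panel 205 x 6 x 80 mm) about the upright hinge at its left end (robot's view); 0 at the start (door ajar about 25 degrees), grows as the door swings towards the robot, stop at 0.81; with the last hole on the pin it reads about 0.49. Light friction (under 1 N at the stay) keeps it where it is left.
- door_hinge (a point): Point on the door's upright hinge axis, 26.5 mm above the bench. It carries the axes of the inlet: x away from its mouth into the hood, z up. The hood is a fixed sheet-metal box 235 mm wide, 95 mm high, its mouth facing the robot; in front and to the right of it lies its 6 mm base plate, which carries pin and keeper.
- stay_pivot (a point): Where the stay is joined to the door near the door's free end (191 mm from the hinge axis), 26.5 mm above the bench: a free upright swivel plus a level knuckle about which the stay tips up. The stay's x axis runs from here along the bar to the knob.
- stay (a joint): Tip-up angle (rad) of the stay about its knuckle: 0 lying level and fully down, grows as the knob end is raised (up to 0.8); unsupported it falls back under its weight. The stay is a flat steel bar 26 mm wide, 5 mm thick, running 8 to 320 mm from its pivot, about 0.22 kg, underside 24 mm above the bench when level.
- last_hole (a point): Centre, at the bar's underside, of the stay's last hole: the one nearest the knob, 244 mm from the pivot. The stay has six square holes of 13 mm on its centre line, centres 124, 148, 172, 196, 220 and 244 mm from the pivot; at the start the 172 mm hole is on the pin.
- stay_knob (a point): Middle of the black knob that stands on the stay near its free end, 310 mm from the pivot: an upright cylinder 14 mm in diameter and 32 mm high; its middle is 18.5 mm above the bar's mid-plane (45 mm above the bench when level), its top 61 mm above the bench.
- pin (a point): Foot of the fixed upright pin, 24 mm above the bench, on top of a 22 mm round boss on which the bar rests. The pin is 8 mm in diameter with a round tip, and stands 15 mm above this point (tip 39 mm above the bench).
- keeper (a joint): Angle (rad) of the keeper, a flat swivelling steel arm above the stay: 0 straight across the stay (pointing from its post towards the robot side of the stay), grows as it swings clockwise seen from above, by way of the door's side (left) towards the hood; stops at -0.4 and 2.3. It is clear of the stay from about 1.7 on. It stays where it is left; 0.3 N at the upright moves it.
- keeper_pivot (a point): Axis of the keeper's post, at the top of its arm, 38 mm above the bench. The arm is 16 mm wide, 5 mm thick, its underside 33 mm above the bench (4 mm over the lying stay, lower than the pin's tip), and reaches 76 mm from this axis.
- keeper_tab (a point): Middle of the upright round peg (12 mm in diameter, 30 mm high, 38 to 68 mm above the bench) near the end of the keeper's arm, 70 mm from its axis: push it sideways to swing the keeper.
- offcut: Loose wooden offcut 34 x 75 x 18 mm, lying just on the robot's side of the inlet's base plate; origin under its centre. Leave alone.
- tape_roll: Loose roll of clear tape, 92 mm across, 24 mm high, flat on the bench; origin under its centre. Leave alone.
- screw_jar: Loose jar, 60 mm across, 65 mm high, right of the hood on the base plate; origin under its centre. Leave alone.
- glue: Loose bottle 52 mm across, 140 mm high, left of the hood; origin under its centre. Leave alone.
- driver: Loose screwdriver lying on the left of the bench; origin near its middle. Leave alone.
- plug_block: Loose wooden block 60 x 60 x 40 mm, beyond the stay's knob end; origin under its centre. Leave alone.

How it is judged:
On the way, in this order (a step that is already met when the one before it is completed fails the run):
1. the keeper is swung clear of the stay (value of joint keeper above 1.3 rad), for 0.1 s.
2. the stay is lifted off its pin (value of joint stay above 0.095 rad), for 0.1 s.
3. the door is swung further open (value of joint door above 0.38 rad), for 0.1 s.
4. the stay's last hole is fully down over the pin (horizontal distance between last_hole and pin below 0.005 m and value of joint stay below 0.04 rad), for 0.2 s.
At the end, for the whole second after the job is handed in: The stay lies fully down (under 0.04 rad) with its last hole over the pin (centres within 5 mm), the keeper is back across the stay (within 0.4 rad of straight across), door and keeper at rest (all of step 4 and value of joint keeper between -0.45 and 0.4 rad and velocity of joint door between -0.05 and 0.05 rad/s and velocity of joint keeper between -0.1 and 0.1 rad/s); the robot touches nothing.
It fails at once if another thing on the bench is shoved more than 25 mm or knocked over (distance of any of offcut, tape_roll, screw_jar, glue, driver, plug_block from where it was at the start of the episode above 0.025 m or angle between any of screw_jar, glue's own z axis and vertical above 0.5 rad).
It also fails if it takes over 72 s, if anything falls off the work surface, if the arm or the gripper's body presses on something with over 40 N, if the wrist force passes 120 N, or if a joint passes its speed limit or range.

### The arm

A 6-joint arm with a two-finger parallel gripper is mounted at the origin on the work surface. World frame = base frame: x ahead of the robot, y to its left, z up, the work surface at z = 0. Lengths are in m, angles in rad, forces in N, time in s.
With the tool pointing down it reaches from about 0.3 to 0.85 m from the base axis. Payload 4.2 kg.
Tool frame: the origin (TCP) lies at the very end of the fingers, on their centre line; the grasp point (between the pads) lies 19 mm behind it; z points along the fingers, y is the line along which they close (so a half turn about z gives the same grasp; the last joint's range is limited). The gripper opens to 91 mm and grips with 3 to 60 N. Pads are 32 mm wide; open, the fingers measure 118 mm over their backs; the gripper's body (76 mm by 178 mm) begins 60 mm behind the grasp point.
Start: joints at [-1.309, 0.32, 1.565, -0, 1.257, -0.02], TCP at [0.16, -0.552, 0.214] pointing down, gripper open.
Joint ranges: [-3.11, 3.11], [-0.84, 2.01], [0.21, 2.61], [-1.34, 4.49], [0.05, 2.63], [-2.56, 2.56]. Speed limits (rad/s): [2.57, 2.57, 3.14, 3.14, 3.14, 3.14].

### API

Orientations are given as a unit quaternion [x, y, z, w].
In Python, from bench import arm gives the robot as it stands.
- The arm moves only by the shell command python3 -m crank 'ROWS' [FORCE]. ROWS is JSON, a list of rows, each a list of 5 numbers: the shift along the tool's x, y, z as a fraction of full scale, then the turn about the tool's z as a fraction of full scale, then the finger opening in mm, from 0 to 91.2. In form: [[tx, ty, tz, spin, hand], ...]. A call has 1 to 12 rows; each row shifts and turns the commanded pose from where the row before left it, along the tool's axes as they then stand; what a row does not reach is not made up. Full scale, the value 1, is 0.04 m for a shift and 0.08 rad for a turn. A row lasts 1/12 s, in which the tool goes at most 41.7 mm and 7.16 degrees, less where a joint would pass 70% of its speed; a pose out of reach is approached as far as the arm can. A call with a number of a shift or a turn outside -1 to 1 is refused whole. A call with a gripper value outside its range is refused whole. The fingers move at their own pace and stop on an object; FORCE is the grip in N (left out, the last holds). Time passes only in rows, so rows that do not move let the fingers close. It gives the time, the measured TCP pose, the force, the opening and the grip force at its end, in the units of the state.
- arm.state(): the state, without advancing time (a new reading comes with each control period).
- arm.capture(name): name is "side" or "top"; returns a dict with "image" (384x512x3 uint8, blue, green, red), "fx", "fy", "cx", "cy" (pixels), "dist_coeffs" ([k1, k2, p1, p2, k3] as OpenCV has them; the pictures are not rectified), "xyz" and "orientation" of the camera in the world. Camera axes: x right, y down, z forward; pixel columns grow to the right and rows downward; lengths in m; the calibration is good to about 2 mm. A picture is of the moment at which its call begins. There is no depth.
- arm.sign_off(): hands the job in; it is judged then, once.
The state is a dict: "t": time; "joint_pos": joint angles; "dq": joint speeds; "joint_torque": joint torques, N m; "tool_pos": TCP position; "ee_rot": TCP orientation; "force": force on the tool from outside, world axes, zero at the start; "wrist_torque": the same for the moment, N m; "gripper_width": finger opening in m; "grasp_force": force on a finger pad.
Only numpy, scipy, OpenCV 4.12 (cv2) and the standard library are available. Lean on these libraries where they do the work, as an engineer would, in place of code of your own. Each camera call takes 0.05 s, during which the arm holds its last target. There are 200 camera calls.

## Working session

There is one attempt and no reset: what is moved stays moved. The work goes in short steps, Python scripts to look and compute and a shell command to move; the robot and the scene stay as the last step left them, time stands still between calls to the robot, and variables do not carry over. Pictures are saved under pics/ and viewed, at most 12 in all, crops included, and the job is handed in when it is done.

```bash
ls; mkdir -p pics
cat > h.py <<'E'
import numpy as np, cv2
from scipy.spatial.transform import Rotation as R
from bench import arm
def cam(n):
    c=arm.capture(n); c['K']=np.array([[c['fx'],0,c['cx']],[0,c['fy'],c['cy']],[0,0,1.]]); c['d']=np.array(c['dist_coeffs'],float); c['R']=R.from_quat(c['orientation']).as_matrix(); c['p']=np.array(c['xyz']); return c
def ray(c,u,v):
    q=cv2.undistortPoints(np.array([[[u,v]]],float),c['K'],c['d'])[0,0]
    return c['R']@np.array([q[0],q[1],1])
def at(c,u,v,z):
    r=ray(c,u,v); return c['p']+r*(z-c['p'][2])/r[2]
def px(c,P):
    P=np.atleast_2d(P).astype(float); return cv2.projectPoints((P-c['p'])@c['R'],np.zeros(3),np.zeros(3),c['K'],c['d'])[0][:,0]
E
python3 - <<'E'
from h import *
for n in('side','top'):
    c=cam(n); print(n,c['p'],c['R'].round(3).tolist(),c['fx'],c['d'])
    cv2.imwrite(f'pics/{n}0.png',cv2.resize(c['image'],(800,600),interpolation=cv2.INTER_CUBIC))
s=arm.state();print(s)
E
```

```text
pics
side [0.07598242 0.817228   0.78058527] [[-0.858, -0.31, 0.41], [-0.514, 0.534, -0.671], [-0.011, -0.786, -0.618]] 450.9094256729603 [-0.12497396  0.          0.          0.          0.        ]
top [0.34756189 0.04853345 1.19611083] [[-0.01, -0.985, 0.173], [-1.0, 0.009, -0.007], [0.005, -0.173, -0.985]] 455.2091586604597 [-0.10714825  0.          0.          0.          0.        ]
{'t': 0.1, 'joint_pos': array([-1.30899927e+00,  3.20209952e-01,  1.56553946e+00, -2.94187222e-05,
        1.25737521e+00, -2.00154964e-02]), 'dq': array([ 0.00171901, -0.00128928, -0.00216606, -0.00051775,  0.00117834,
        0.00138618]), 'joint_torque': array([ 3.06650727e-04, -4.13332987e+01, -2.32510167e+01,  7.29508116e-02,
        4.22026694e-02, -4.36060225e-05]), 'tool_pos': array([ 0.15977538, -0.55189871,  0.21322151]), 'ee_rot': array([ 9.90088196e-01,  1.40444927e-01, -1.06262408e-04, -7.58708002e-04]), 'force': array([-0.47724563, -0.22757676, -0.90488982]), 'wrist_torque': array([-0.04897221, -0.00048338,  0.01721698]), 'grasp_force': 0.0, 'gripper_width': 0.09152109508599422}
```

View pics/top0.png

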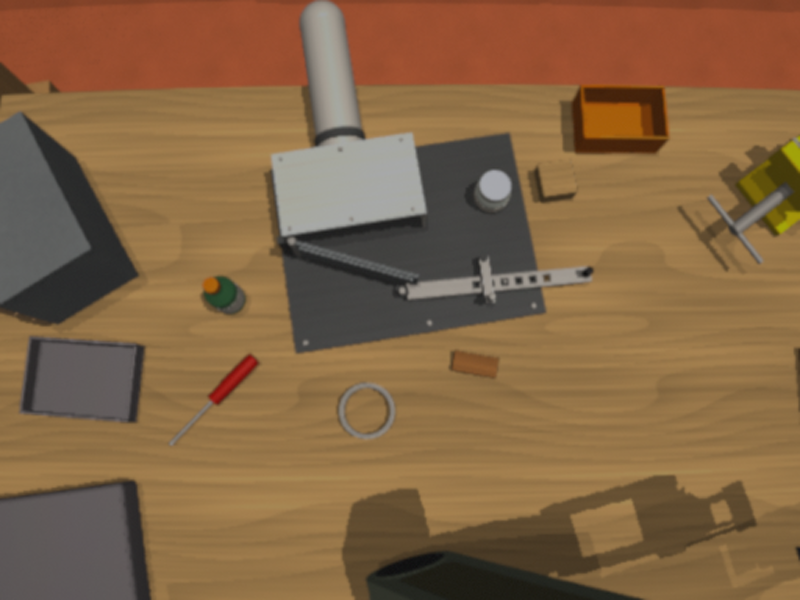

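View pics/side0.png

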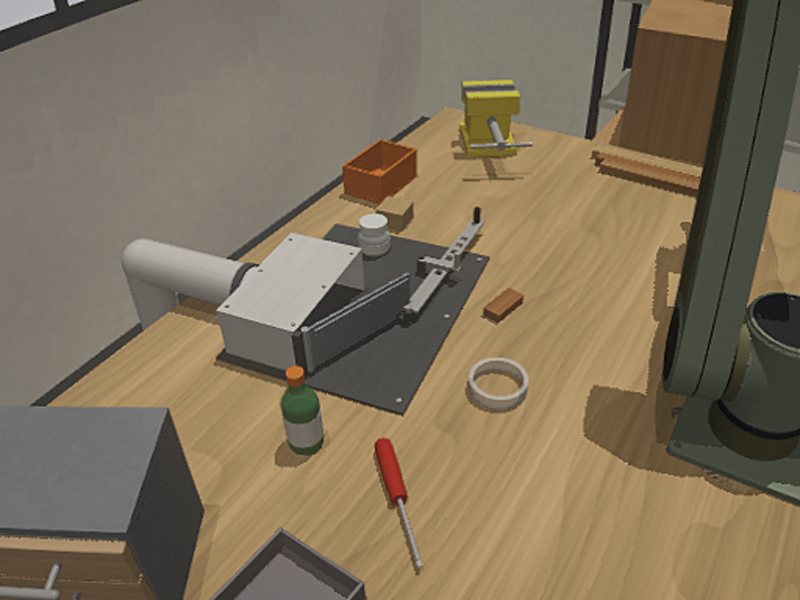

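The top view shows the hinge at about (291,243), the stay from (403,291) to the knob at (588,271), and the keeper across it at about (486,280). Next I'll take an enlarged crop.

Run:
```python
from h import *
c=cam('top'); im=c['image'][150:210,245:385]; cv2.imwrite('pics/topc.png',cv2.resize(im,None,fx=5.7,fy=5.7,interpolation=cv2.INTER_CUBIC)[:, :798])
c=cam('side'); im=c['image'][125:215,245:325]; cv2.imwrite('pics/sidec.png',cv2.resize(im,None,fx=6.5,fy=6.5,interpolation=cv2.INTER_CUBIC))
```

```text
(no output)
```

View pics/topc.png

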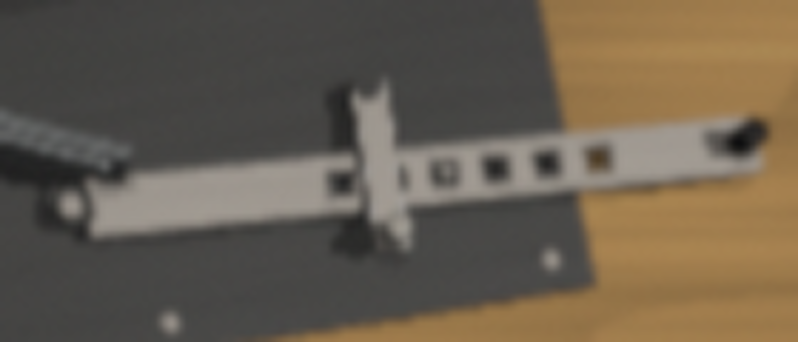

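View pics/sidec.png

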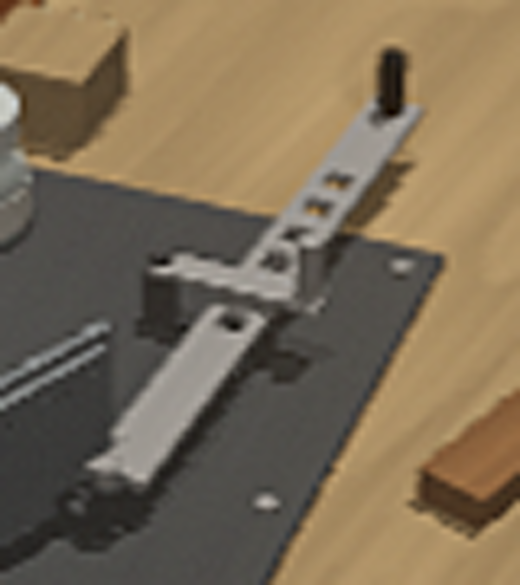

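```bash
cat > geo.py <<'E'
from h import *
E
python3 - <<'E'
from h import *
ct=cam('top'); cs=cam('side')
T=lambda x,y,z: at(ct,245+(x+.5)/5.7-.5,150+(y+.5)/5.7-.5,z)
S=lambda x,y,z: at(cs,245+(x+.5)/6.5-.5,125+(y+.5)/6.5-.5,z)
H=np.array([T(342,183,.029),T(446,173,.029),T(496,168,.029),T(547,163,.029),T(598,158,.029)])
r=np.array([124,172,196,220,244])/1000
A=np.c_[np.ones(5),r]; X=np.linalg.lstsq(A,H[:,:2],rcond=None)[0]
print('holes',H.round(4).tolist(),'pivot',X[0],'dir',X[1],np.linalg.norm(X[1]))
print('pin est',X[0]+.172*X[1],'knob est',X[0]+.31*X[1])
print('S holes',S(231,322,.029),S(276,261,.029),S(317,208,.029),S(338,181,.029))
print('T knob top',T(754,130,.061),'S knob top',S(393,50,.061),'S base',S(390,110,.029))
print('keeper piv T',T(372,90,.038),'S',S(162,266,.038))
print('tab top T',T(401,222,.068),'S',S(313,238,.068))
print('pivot T',T(70,206,.035))
h=at(ct,291/1.5625,243/1.5625,.095); print('hinge',h, at(cs,302/1.5625,332/1.5625,.095))
for n,u,v,z in(('offcut',475,363,.018),('tape',367,411,.024),('jar',494,184,.065),('block',556,180,.04),('glue',211,285,.14)): print(n,at(ct,u/1.5625,v/1.5625,z))
E
```

```text
holes [[0.5706, -0.0801, 0.029], [0.5749, -0.1282, 0.029], [0.577, -0.1514, 0.029], [0.5792, -0.1752, 0.029], [0.5813, -0.199, 0.029]] pivot [0.55951937 0.04234474] dir [ 0.08924404 -0.98917515] 0.9931928242568209
pin est [ 0.57486934 -0.12779339] knob est [ 0.58718502 -0.26429956]
S holes [ 0.56997909 -0.07772624  0.029     ] [ 0.57510259 -0.12769476  0.029     ] [ 0.57904755 -0.17394327  0.029     ] [ 0.58109084 -0.19846201  0.029     ]
T knob top [ 0.58721854 -0.26395708  0.061     ] S knob top [ 0.58906325 -0.26755171  0.061     ] S base [ 0.58806897 -0.26542318  0.029     ]
keeper piv T [ 0.61215375 -0.09415841  0.038     ] S [ 0.61056076 -0.08798179  0.038     ]
tab top T [ 0.54534557 -0.10152353  0.068     ] S [ 0.54371883 -0.10152599  0.068     ]
pivot T [0.55992267 0.04476222 0.035     ]
hinge [0.62720162 0.22039174 0.095     ] [0.62718812 0.23235309 0.095     ]
offcut [ 0.43919906 -0.07622545  0.018     ]
tape [0.36216558 0.10270244 0.024     ]
jar [ 0.73319649 -0.11144272  0.065     ]
block [ 0.74866696 -0.22212915  0.04      ]
glue [0.55151379 0.33466641 0.14      ]
```

```bash
cat > geo.py <<'E'
from h import *
from scipy.optimize import brentq
pin=np.array([.575,-.1278]); d0=np.array([.0895,-.996]); d0/=np.linalg.norm(d0); P0=pin-.172*d0
al=lambda L,s: np.arccos((.191**2+L*L-s*s)/(2*.191*L))
L=brentq(lambda L: al(L,.244)-al(L,.172)-.49,.30,.3625)
rot=lambda a:np.array([[np.cos(a),-np.sin(a)],[np.sin(a),np.cos(a)]])
# hinge: circle intersection, |P0-H|=.191, |pin-H|=L, hinge on +x side
b=np.arccos((.172**2+.191**2-L*L)/(2*.172*.191))
H=max([P0+.191*(rot(s*b)@d0) for s in(1,-1)],key=lambda p:p[0])
def stay(th,sgn=None):
    v=P0-H; P=min([H+rot(s*th)@v for s in(1,-1)],key=lambda p:p[0]); d=pin-P; r=np.linalg.norm(d); return P,d/r,r
def knob(th,tip): P,d,r=stay(th); return P+d*(.31*np.cos(tip)-.0185*np.sin(tip)), .0265+.31*np.sin(tip)+.0185*np.cos(tip)
kp=np.array([.6125,-.0925])
tab=lambda a: kp+.07*(rot(-a)@np.array([-.996,-.0895]))
def go(p,yaw=None):
    "tool-frame displacement in full-scale units to world TCP p"
    s=arm.state(); M=R.from_quat(s['ee_rot']).as_matrix(); print('tcp',s['tool_pos'].round(4),'y',M[:,1].round(3),'z',M[:,2].round(3),'t',round(s['t'],2),'F',s['force'].round(1),'units',(M.T@(np.array(p)-s['tool_pos'])/.04).round(2))
E
python3 - <<'E'
from geo import *
print('L',L,'H',H,'P0',P0)
for th in (0,.1,.2,.3,.4,.49): print(th,*stay(th),knob(th,.15),knob(th,0))
for a in (-.1,0,.3,.6,.9,1.2,1.5,1.7,1.8,1.9): print(a,tab(a).round(4))
c=cam('top')
for u,v in((425,215),(283,234),(413,134)): print('hood',at(c,u/1.5625,v/1.5625,.095))
E
python3 -m crank '[[0,0,0,-1,91],[0,0,0,-1,91],[0,0,0,-1,91],[0,0,0,-1,91],[0,0,0,-1,91],[0,0,0,-1,91],[0,0,0,-1,91],[0,0,0,-1,91],[0,0,0,-1,91],[0,0,0,-1,60]]' 5
python3 -c "
from geo import *
go([*tab(0),.1])"
```

```text
L 0.3522037702805748 H [0.63399699 0.21942738] P0 [0.5596062  0.04350975]
0 [0.5596062  0.04350975] [ 0.08949883 -0.99598693] 0.17199999999999996 (array([ 0.58679187, -0.25902569]), np.float64(0.09111808600863254)) (array([ 0.58735084, -0.2652462 ]), np.float64(0.045))
0.1 [0.54241539 0.05181529] [ 0.17849984 -0.98393994] 0.18254700907519064 (array([ 0.5966355 , -0.24706082]), np.float64(0.09111808600863254)) (array([ 0.59775034, -0.25320609]), np.float64(0.045))
0.2 [0.52613963 0.06179556] [ 0.2495547 -0.9683607] 0.19579022500696533 (array([ 0.60194298, -0.23234829]), np.float64(0.09111808600863254)) (array([ 0.60350159, -0.23839626]), np.float64(0.045))
0.3 [0.51094154 0.07335083] [ 0.30344419 -0.95284921] 0.21110457782936243 (array([ 0.60311406, -0.21608134]), np.float64(0.09111808600863254)) (array([ 0.60500924, -0.22203243]), np.float64(0.045))
0.4 [0.49697299 0.08636565] [ 0.34231877 -0.93958387] 0.2279367035905576 (array([ 0.60095383, -0.19903711]), np.float64(0.09111808600863254)) (array([ 0.60309181, -0.20490535]), np.float64(0.045))
0.49 [0.48556816 0.09921971] [ 0.36652391 -0.93040863] 0.24400000000000005 (array([ 0.59690143, -0.18339604]), np.float64(0.09111808600863254)) (array([ 0.59919058, -0.18920697]), np.float64(0.045))
-0.1 [ 0.5438 -0.1057]
0 [ 0.5428 -0.0988]
0.3 [ 0.544  -0.0779]
0.6 [ 0.5514 -0.0583]
0.9 [ 0.5643 -0.0418]
1.2 [ 0.5814 -0.0298]
1.5 [ 0.6013 -0.0234]
1.7 [ 0.6153 -0.0226]
1.8 [ 0.6222 -0.0232]
1.9 [ 0.6291 -0.0245]
hood [0.67138915 0.00581419 0.095     ]
hood [0.64219278 0.23355688 0.095     ]
hood [0.81026183 0.02330723 0.095     ]
t: 1.18
tool_pos: [0.1599, -0.5523, 0.2139]
ee_rot: [0.856, 0.517, 0.0, 0.0]
force: [-0.2, 0.3, -0.5]
gripper_width: 0.0868
grasp_force: 0.0
tcp [ 0.1599 -0.5523  0.2139] y [ 0.885 -0.466  0.   ] z [ 0. -0. -1.] t 1.18 F [-0.2  0.3 -0.5] units [14.49  3.18  2.85]
```

```bash
python3 -m crank '[[0,0,0,-1,50],[0,0,0,-1,40],[0,0,0,-1,40],[0,0,0,-1,40],[0,0,0,-1,40],[0,0,0,-1,40],[0,0,0,-1,40],[0,0,0,-1,40],[0,0,0,-0.7,40]]' | head -3
python3 -c "
from geo import *
go([.544,-.101,.1])"
```

```text
t: 1.93
tool_pos: [0.1599, -0.5523, 0.2139]
ee_rot: [0.629, 0.777, -0.0, 0.0]
tcp [ 0.1599 -0.5523  0.2139] y [0.978 0.209 0.   ] z [ 0. -0. -1.] t 1.93 F [-0.8  0.6 -0.2] units [ 9.03 11.75  2.85]
```

```bash
python3 -m crank '[[0.6,0.8,0,0,40],[0.6,0.8,0,0,40],[0.6,0.8,0,0,40],[0.6,0.8,0,0,40],[0.6,0.8,0,0,40],[0.6,0.8,0,0,40],[0.6,0.8,0,0,40],[0.6,0.8,0,0,40],[0.6,0.8,0,0,40],[0.6,0.8,0,0,40],[0.6,0.8,0,0,40],[0.6,0.8,0,0,40]]' | head -3
python3 -c "
from geo import *
go([.544,-.101,.1])"
```

```text
t: 2.93
tool_pos: [0.4775, -0.1898, 0.2142]
ee_rot: [0.63, 0.776, -0.0, 0.0]
tcp [ 0.4775 -0.1898  0.2142] y [0.979 0.206 0.   ] z [ 0. -0. -1.] t 2.93 F [ 1.  -0.6  0.1] units [1.83 2.08 2.85]
```

```bash
python3 -m crank '[[0.6,0.7,0.6,0,40],[0.6,0.7,0.7,0,40],[0.6,0.65,0.7,0,40],[0,0,0.8,0,40],[0,0,0,0,40]]' | head -3
python3 - <<'E'
from geo import *
go([.544,-.101,.044])
c=cam('top'); cv2.imwrite('pics/t2.png',cv2.resize(c['image'][135:215,240:345],None,fx=6,fy=6,interpolation=cv2.INTER_CUBIC))
c2=cam('side'); i=cv2.resize(c2['image'][115:210,235:330],None,fx=6,fy=6,interpolation=cv2.INTER_CUBIC); cv2.imwrite('pics/s2.png',i)
E
```

```text
t: 3.35
tool_pos: [0.5336, -0.1085, 0.1026]
ee_rot: [0.629, 0.777, -0.003, -0.005]
tcp [ 0.5336 -0.1085  0.1026] y [ 0.978  0.209 -0.011] z [-0.012  0.002 -1.   ] t 3.35 F [-1.1 -0.3 -1.3] units [0.12 0.31 1.46]
```

View pics/s2.png

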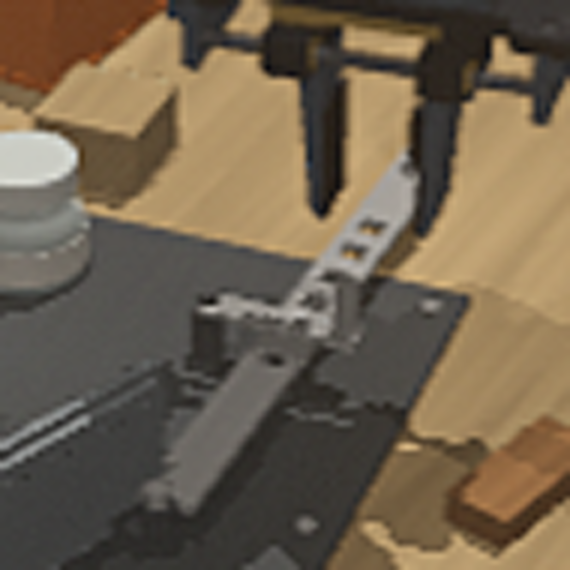

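The side crop shows the fingers straight above the peg, at (345,310) in the crop, with the peg intact. I'll descend and grip.

```bash
python3 -m crank '[[0.1,0.3,0,0,40],[0,0,0.7,0,40],[0,0,0.65,0,40],[0,0,0,0,40],[0,0,0,0,10],[0,0,0,0,10],[0,0,0,0,10],[0,0,0,0,10],[0,0,0,0,10],[0,0,0,0,10]]' 5
python3 - <<'E'
from geo import *
go([.544,-.101,.046])
s=arm.state();M=R.from_quat(s['ee_rot']).as_matrix()
p=s['tool_pos'][:2]; a0=np.arctan2(*( (rot(0)@(p-kp))[[1,0]])); r=np.linalg.norm(p-kp); print('r',r)
prev=p
b0=np.arctan2(p[1]-kp[1],p[0]-kp[0])
base=np.arctan2(-.0895,-.996)
print('angle now',-(b0-base+np.pi)%(2*np.pi)-np.pi)
for i in range(1,13):
    b=b0-i*.155; q=kp+r*np.array([np.cos(b),np.sin(b)]); print((M.T@np.r_[q-prev,0]/.04).round(2)[:2]); prev=q
E
```

```text
t: 4.28
tool_pos: [0.5463, -0.1048, 0.0554]
ee_rot: [0.63, 0.776, -0.001, -0.001]
force: [-5.7, -0.8, 6.6]
gripper_width: 0.0116
grasp_force: 5.0
tcp [ 0.5463 -0.1048  0.0554] y [ 0.979  0.206 -0.003] z [-0.003 -0.    -1.   ] t 4.28 F [-5.7 -0.8  6.6] units [ 0.1  -0.04  0.23]
r 0.06734780786714291
angle now -0.09374758043878151
[0.26 0.03]
[0.25 0.07]
[0.24 0.1 ]
[0.22 0.14]
[0.2  0.17]
[0.17 0.2 ]
[0.13 0.22]
[0.1  0.24]
[0.06 0.25]
[0.02 0.26]
[-0.02  0.26]
[-0.06  0.25]
```

```bash
python3 -m crank '[[0.26,0.03,0,0,10],[0.25,0.07,0,0,10],[0.24,0.1,0,0,10],[0.22,0.14,0,0,10],[0.2,0.17,0,0,10],[0.17,0.2,0,0,10],[0,0,0,0,10]]'
python3 -m crank '[[0.13,0.22,0,0,10],[0.1,0.24,0,0,10],[0.06,0.25,0,0,10],[0.02,0.26,0,0,10],[-0.02,0.26,0,0,10],[-0.06,0.25,0,0,10],[-0.05,0.15,0,0,10],[0,0,0,0,10]]'
python3 - <<'E'
from geo import *
go([*tab(1.85),.046])
E
```

```text
t: 4.87
tool_pos: [0.5663, -0.0439, 0.0542]
ee_rot: [0.63, 0.777, 0.001, 0.0]
force: [-3.6, 2.4, 5.9]
gripper_width: 0.0117
grasp_force: 5.0
t: 5.53
tool_pos: [0.6294, -0.0259, 0.0538]
ee_rot: [0.63, 0.776, 0.001, 0.001]
force: [0.8, 2.1, -0.7]
gripper_width: 0.0115
grasp_force: 5.0
tcp [ 0.6294 -0.0259  0.0538] y [0.979 0.205 0.002] z [ 0.002 -0.    -1.   ] t 5.53 F [ 0.8  2.1 -0.7] units [ 0.07 -0.08  0.19]
```

```bash
python3 -m crank '[[0,0,0,0,24],[0,0,0,0,24],[0,0,0,0,24],[0,0,-1,0,24],[0,0,-1,0,24],[0,0,0,0,50]]' | head -2
python3 - <<'E'
from geo import *
go([.5875,-.2650,.034])
E
```

```text
t: 6.03
tool_pos: [0.6315, -0.0263, 0.1424]
tcp [ 0.6315 -0.0263  0.1424] y [0.979 0.205 0.015] z [ 0.015 -0.001 -1.   ] t 6.03 F [1.5 0.3 2.1] units [-5.6  -2.34  2.7 ]
```

```bash
python3 -m crank '[[-0.8,-0.35,0,0,50],[-0.8,-0.35,0,0,50],[-0.8,-0.35,0,0,50],[-0.8,-0.3,0,0,50],[-0.8,-0.3,0,0,50],[-0.8,-0.3,0,0,50],[-0.8,-0.3,0,0,50],[0,0,0.6,0,40],[0,0,0.3,0,40],[0,0,0,0,40],[0,0,0,0,40]]' | head -3
python3 - <<'E'
from geo import *
go([.5875,-.2650,.034])
c=cam('top'); a=c['image'][135:215,245:385]
c2=cam('side'); b=c2['image'][115:205,240:330]
a=cv2.resize(a,None,fx=5.5,fy=5.5,interpolation=cv2.INTER_CUBIC);b=cv2.resize(b,None,fx=1.7,fy=1.7,interpolation=cv2.INTER_CUBIC)
o=np.zeros((600,a.shape[1],3),np.uint8);o[:a.shape[0]]=a;o[440:593,:153]=b;cv2.imwrite('pics/t3.png',o)
E
```

```text
t: 6.95
tool_pos: [0.5844, -0.2636, 0.0978]
ee_rot: [0.63, 0.776, -0.0, -0.0]
tcp [ 0.5844 -0.2636  0.0978] y [ 0.979  0.205 -0.001] z [-0.001  0.    -1.   ] t 6.95 F [-0.4  0.7  0.3] units [-0.05  0.07  1.6 ]
```

View pics/t3.png

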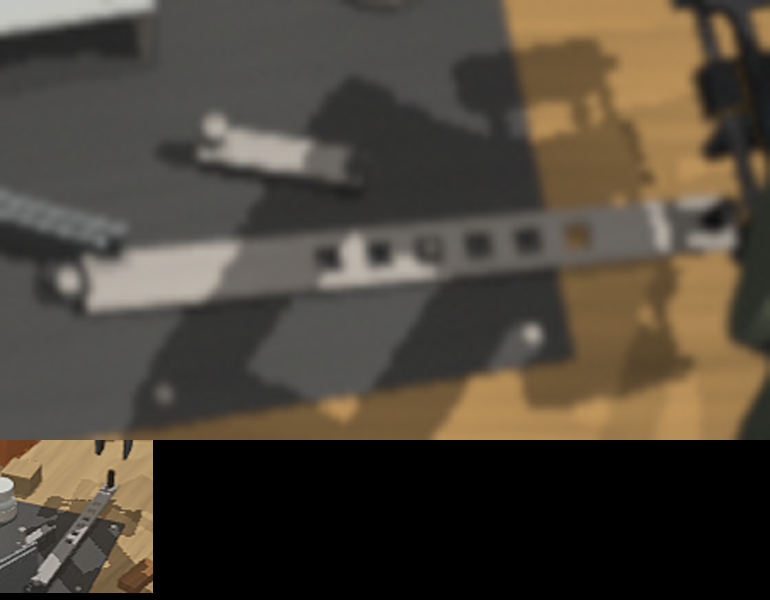

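The keeper has been swung clear, with its peg at (213,125) in the crop. The knob is at (712,215), below the gripper. I'll descend and grip it.

```bash
python3 -m crank '[[-0.03,0.07,0.5,0,40],[0,0,0.6,0,40],[0,0,0.45,0,40],[0,0,0,0,40],[0,0,0,0,40],[0,0,0,0,40],[0,0,0,0,10],[0,0,0,0,10],[0,0,0,0,10],[0,0,0,0,10],[0,0,0,0,10],[0,0,0,0,10]]' 20
python3 - <<'E'
from geo import *
go([.5875,-.2650,.034])
E
```

```text
t: 8.05
tool_pos: [0.5882, -0.2643, 0.0367]
ee_rot: [0.63, 0.776, 0.0, 0.0]
force: [-0.9, -0.0, 3.3]
gripper_width: 0.0136
grasp_force: 20.0
tcp [ 0.5882 -0.2643  0.0367] y [0.979 0.205 0.001] z [ 0.001 -0.    -1.   ] t 8.05 F [-0.9 -0.   3.3] units [-0.01 -0.02  0.07]
```

```bash
python3 -m crank '[[0.02,0,-0.25,0,10],[0.03,0,-0.25,0,10],[0.04,0,-0.25,0,10],[0.04,0,-0.25,0,10],[0.05,0,-0.2,0,10],[0,0,0,0,10],[0,0,0,0,10]]'
python3 - <<'E'
from geo import *
go([.5875,-.2650,.034])
s=arm.state();M=R.from_quat(s['ee_rot']).as_matrix()
prev=None
for th in np.linspace(0,.49,11):
    P,d,r=stay(th); q=P+d*(.3056-.0044); print(round(th,2),q.round(4), (M.T@np.r_[q-prev,0]/.04).round(2)[:2] if prev is not None else ''); prev=q
E
```

```text
t: 8.63
tool_pos: [0.5869, -0.2574, 0.0851]
ee_rot: [0.63, 0.777, -0.0, 0.001]
force: [-0.3, 0.1, -1.7]
gripper_width: 0.0133
grasp_force: 20.0
tcp [ 0.5869 -0.2574  0.0851] y [0.979 0.206 0.001] z [ 0.002 -0.001 -1.   ] t 8.63 F [-0.3  0.1 -1.7] units [-0.19 -0.03  1.28]
0.0 [ 0.5866 -0.2565] 
0.05 [ 0.5918 -0.2511] [0.11 0.16]
0.1 [ 0.596  -0.2448] [0.13 0.13]
0.15 [ 0.5991 -0.2379] [0.15 0.11]
0.2 [ 0.6012 -0.2305] [0.17 0.09]
0.24 [ 0.6022 -0.2227] [0.19 0.07]
0.29 [ 0.6024 -0.2146] [0.2  0.05]
0.34 [ 0.6017 -0.2064] [0.21 0.03]
0.39 [ 0.6004 -0.198 ] [0.21 0.01]
0.44 [ 0.5984 -0.1895] [ 0.22 -0.  ]
0.49 [ 0.596 -0.181] [ 0.22 -0.02]
```

```bash
python3 -m crank '[[0.11,0.16,0,0,10],[0.13,0.13,0,0,10],[0.15,0.11,0,0,10],[0.17,0.09,0,0,10],[0.19,0.07,0,0,10],[0,0,0,0,10]]'
python3 -m crank '[[0.2,0.05,0,0,10],[0.21,0.03,0,0,10],[0.21,0.01,0,0,10],[0.22,0,0,0,10],[0.22,-0.02,0,0,10],[0,0,0,0,10],[0,0,0,0,10]]'
python3 - <<'E'
from geo import *
go([.596,-.181,.0851])
c=cam('top'); a=c['image'][135:215,235:375]
a=cv2.resize(a,None,fx=5.5,fy=5.5,interpolation=cv2.INTER_CUBIC);cv2.imwrite('pics/t4.png',a)
c2=cam('side'); b=c2['image'][110:220,220:320];cv2.imwrite('pics/s4.png',cv2.resize(b,None,fx=5.4,fy=5.4,interpolation=cv2.INTER_CUBIC))
E
```

```text
t: 9.13
tool_pos: [0.6022, -0.2206, 0.0838]
ee_rot: [0.63, 0.777, 0.0, -0.001]
force: [-1.0, 0.3, -2.3]
gripper_width: 0.0131
grasp_force: 20.0
t: 9.72
tool_pos: [0.5959, -0.18, 0.0842]
ee_rot: [0.63, 0.777, 0.0, -0.0]
force: [-0.5, 0.1, -0.7]
gripper_width: 0.013
grasp_force: 20.0
tcp [ 0.5959 -0.18    0.0842] y [ 0.979  0.206 -0.   ] z [-0.     0.001 -1.   ] t 9.72 F [-0.5  0.1 -0.7] units [-0.02 -0.   -0.02]
```

View pics/s4.png

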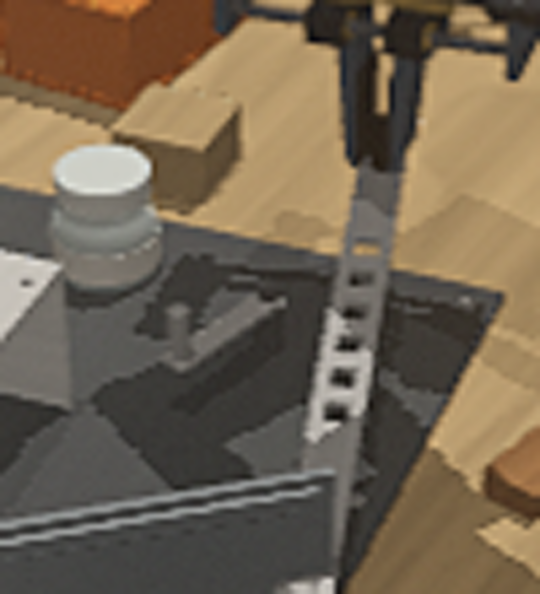

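View pics/t4.png

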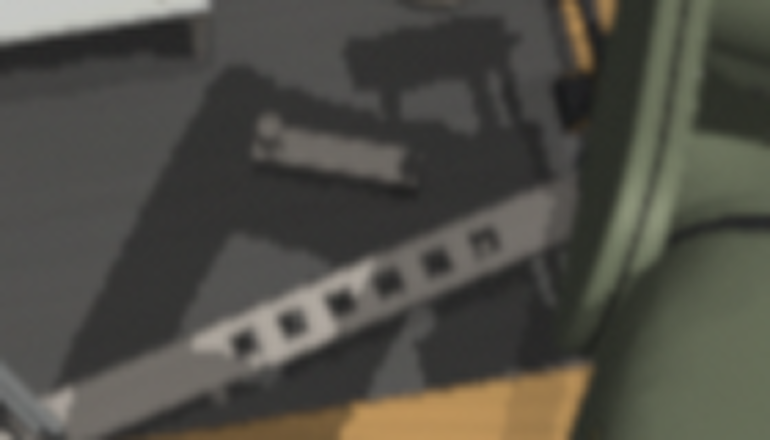

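Run:
```python
from geo import *
c=cam('top');s=cam('side')
P,d,r=stay(.49)
t=.154
def pt(rr,h): return np.r_[P+d*(rr*np.cos(t)-h*np.sin(t)), .0265+rr*np.sin(t)+h*np.cos(t)]
for rr in (.124,.148,.172,.196,.22,.244):
    p=pt(rr,.0025); u=px(c,p)[0]; v=px(s,p)[0]
    print(rr,p.round(4),'top crop',((u-[235,135]+.5)*5.5-.5).round(),'side crop',((v-[220,110]+.5)*5.4-.5).round())
    
p=np.r_[P,.0265+.006]; print('piv',((px(c,p)[0]-[235,135]+.5)*5.5-.5).round())
```

```text
0.124 [ 0.5303 -0.0144  0.048 ] top crop [251. 338.] side crop [334. 407.]
0.148 [ 0.539  -0.0365  0.0517] top crop [298. 317.] side crop [341. 373.]
0.172 [ 0.5477 -0.0586  0.0554] top crop [346. 297.] side crop [347. 339.]
0.196 [ 0.5564 -0.0806  0.059 ] top crop [394. 277.] side crop [353. 306.]
0.22 [ 0.5651 -0.1027  0.0627] top crop [442. 257.] side crop [359. 274.]
0.244 [ 0.5738 -0.1248  0.0664] top crop [490. 236.] side crop [365. 243.]
piv [  8. 440.]
```

Run:
```python
from geo import *
c=cam('top');s=cam('side')
def tri(a,b):
    a=(np.array(a)+.5)/5.5-.5+[235,135]; b=(np.array(b)+.5)/5.4-.5+[220,110]
    A=[];B=[]
    for k,q in((c,a),(s,b)):
        r=ray(k,*q);r/=np.linalg.norm(r);N=np.eye(3)-np.outer(r,r);A.append(N);B.append(N@k['p'])
    return np.linalg.lstsq(np.vstack(A),np.hstack(B),rcond=None)[0]
t=[(246,346),(293,324),(342,302),(389,282),(437,261),(485,241)];q=[(336,411),(343,377),(349,343),(357,310),(362,278),(367,247)]
X=np.array([tri(a,b) for a,b in zip(t,q)]);print(X.round(4))
r=np.array([124,148,172,196,220,244])/1000
C=np.linalg.lstsq(np.c_[np.ones(6),r],X,rcond=None)[0];print(C[0],C[1],np.linalg.norm(C[1]),C[0]+.244*C[1])
P=C[0][:2];u=C[1][:2]/np.linalg.norm(C[1][:2]);print('dist pivot-pin',np.linalg.norm(pin-P),'piv-hinge',np.linalg.norm(P-H),'lateral of pin off stay line',np.cross(u,pin-P), 'door', np.arccos((P-H)@(P0-H)/np.linalg.norm(P-H)/.191))
```

```text
[[ 0.5271 -0.0119  0.0484]
 [ 0.5362 -0.034   0.0516]
 [ 0.5456 -0.0568  0.0547]
 [ 0.5536 -0.0786  0.0589]
 [ 0.5628 -0.1007  0.0624]
 [ 0.5716 -0.1226  0.0659]]
[0.48160684 0.10249136 0.02993672] [ 0.3689394  -0.92336596  0.14706185] 1.0051607667089153 [ 0.57162805 -0.12280993  0.06581981]
dist pivot-pin 0.24850833885716045 piv-hinge 0.1920853706618802 lateral of pin off stay line 0.0012797480817320767 door 0.5162181709533232<stdin>:13: DeprecationWarning: Arrays of 2-dimensional vectors are deprecated. Use arrays of 3-dimensional vectors instead. (deprecated in NumPy 2.0)
```

The hole is roughly 3 mm short of the pin, on the door side. I'll correct that while lowering to just above the pin tip, then measure again.

```bash
python3 -m crank '[[-0.06,0.01,0.15,0,10],[-0.06,0.02,0.2,0,10],[-0.06,0.02,0.2,0,10],[0,0,0.05,0,10],[0,0,0,0,10],[0,0,0,0,10]]'
python3 - <<'E'
from geo import *
go([.596,-.185,.06])
c=cam('top'); a=c['image'][145:205,265:345]
a=cv2.resize(a,None,fx=8,fy=8,interpolation=cv2.INTER_CUBIC)
c2=cam('side'); b=c2['image'][145:200,255:310];b=cv2.resize(b,None,fx=8,fy=8,interpolation=cv2.INTER_CUBIC)
cv2.imwrite('pics/t5.png',a); o=np.zeros((480,800,3),np.uint8); o[:440,:440]=b; o[:480,440:]=a[:,280:]
cv2.imwrite('pics/m5.png',o)
E
```

```text
t: 10.52
tool_pos: [0.5995, -0.1877, 0.0597]
ee_rot: [0.63, 0.776, -0.0, -0.0]
force: [-1.1, 0.2, -1.1]
gripper_width: 0.0135
grasp_force: 20.0
tcp [ 0.5995 -0.1877  0.0597] y [ 0.979  0.205 -0.001] z [-0.001  0.    -1.   ] t 10.52 F [-1.1  0.2 -1.1] units [ 0.08 -0.07 -0.01]
```

View pics/m5.png

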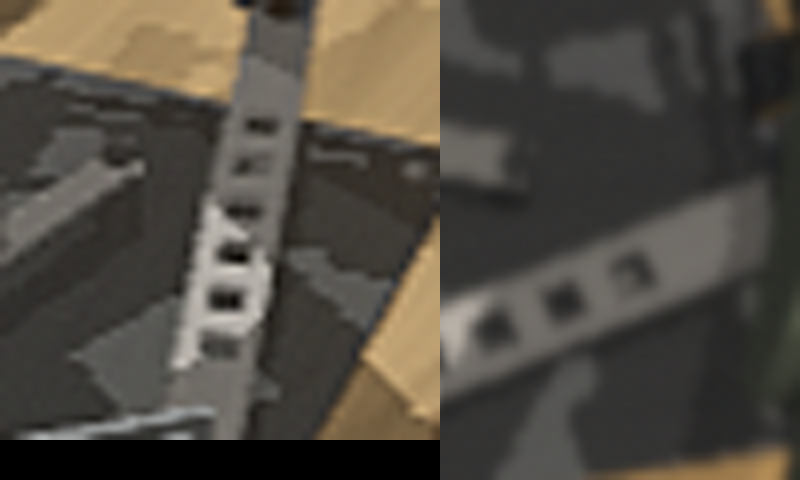

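```bash
cat > m.py <<'E'
from geo import *
def tri(c,s,a,b):
    A=[];B=[]
    for k,q in((c,a),(s,b)):
        r=ray(k,*q);r/=np.linalg.norm(r);N=np.eye(3)-np.outer(r,r);A.append(N);B.append(N@k['p'])
    return np.linalg.lstsq(np.vstack(A),np.hstack(B),rcond=None)[0]
E
python3 - <<'E'
from m import *
c=cam('top');s=cam('side')
a=lambda x,y:(np.array([x-160,y])+.5)/8-.5+[265,145]
b=lambda x,y:(np.array([x,y])+.5)/8-.5+[255,145]
for p,q in(((632,272),(262,126)),((562,303),(252,165)),((494,330),(242,210))): print(tri(c,s,a(*p),b(*q)).round(4))
p=tri(c,s,a(632,272),b(262,126))
P,d,r=stay(.49); t=.075
print('wanted',pin-d*.244*(1-np.cos(t))-d*.0025*t, 'z',.0265+.244*np.sin(t)+.0025)
z=.0265+.244*np.sin(t)+.0025
print('top at z',at(c,*a(632,272),z),'side at z',at(s,*b(262,126),z))
E
```

```text
[ 0.5751 -0.128   0.0444]
[ 0.5657 -0.1047  0.0447]
[ 0.5576 -0.0828  0.0417]
wanted [ 0.57467987 -0.12698735] z 0.04728284857454913
top at z [ 0.57489597 -0.12746178  0.04728285] side at z [ 0.57280028 -0.1243648   0.04728285]
```

```bash
python3 -m crank '[[-0.02,0,0.12,0,10],[-0.02,0,0.12,0,10],[-0.02,0.01,0.12,0,10],[-0.01,0,0.12,0,10],[0,0,0.1,0,10],[0,0,0,0,10],[0,0,0,0,10]]'
```

```text
t: 11.3
tool_pos: [0.6006, -0.1906, 0.037]
ee_rot: [0.63, 0.776, -0.0, 0.0]
force: [0.4, -0.8, 2.4]
gripper_width: 0.0135
grasp_force: 20.0
```

Down at the seated height (z 0.037, same as at the start) with low force. I'll release, lift and go back to the keeper.

```bash
python3 -m crank '[[0,0,0,0,36],[0,0,0,0,36],[0,0,0,0,36],[0,0,0,0,36],[0,0,-0.5,0,36],[0,0,-1,0,36],[0,0,-1,0,26],[0,0,0,0,26]]'
python3 - <<'E'
from geo import *
go([.630,-.0255,.11])
c=cam('top'); a=c['image'][145:205,245:345]
a=cv2.resize(a,None,fx=8,fy=8,interpolation=cv2.INTER_CUBIC); cv2.imwrite('pics/t6.png',a)
E
```

```text
t: 11.97
tool_pos: [0.6054, -0.1919, 0.1454]
ee_rot: [0.63, 0.776, 0.003, 0.007]
force: [1.5, -1.0, 0.4]
gripper_width: 0.0271
grasp_force: 0.0
tcp [ 0.6054 -0.1919  0.1454] y [0.979 0.206 0.014] z [ 0.015 -0.005 -1.   ] t 11.97 F [ 1.5 -1.   0.4] units [3.95 1.45 0.87]
```

View pics/t6.png

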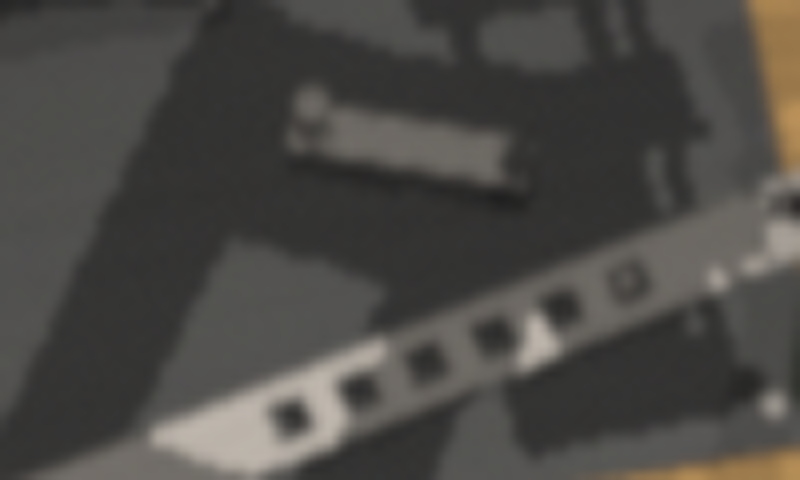

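The picture shows the pin centred in the last hole at (628,283). The keeper peg's top is at (313,100).

```bash
python3 -m crank '[[0.8,0.3,0,0,24],[0.8,0.3,0,0,24],[0.8,0.3,0,0,24],[0.8,0.3,0,0,24],[0.75,0.25,0,0,24],[0,0,0,0,24],[0,0,0,0,24],[0,0,0,0,24]]'
python3 - <<'E'
from geo import *
c=cam('top'); print('peg',at(c,245+313.5/8-.5,145+100.5/8-.5,.068))
go([.630,-.0255,.054])
E
```

```text
t: 12.68
tool_pos: [0.6244, -0.0241, 0.1361]
ee_rot: [0.63, 0.777, -0.001, -0.0]
force: [-0.0, -0.9, 0.4]
gripper_width: 0.0237
grasp_force: 0.0
peg [ 0.62757719 -0.02423544  0.068     ]
tcp [ 0.6245 -0.0247  0.1363] y [ 0.979  0.205 -0.001] z [-0.001 -0.001 -1.   ] t 12.73 F [0.1 0.3 0.4] units [-0.05  0.13  2.06]
```

```bash
python3 -m crank '[[-0.03,0.11,0.5,0,24],[0,0,0,0,24],[0,0,0.5,0,24],[0,0,0.5,0,24],[0,0,0.5,0,24],[0,0,0,0,24],[0,0,0,0,24],[0,0,0,0,24],[0,0,0,0,10],[0,0,0,0,10],[0,0,0,0,10],[0,0,0,0,10]]' 5
python3 - <<'E'
from geo import *
go([.630,-.0255,.054])
s=arm.state();M=R.from_quat(s['ee_rot']).as_matrix()
p=s['tool_pos'][:2]; r=np.linalg.norm(p-kp); b0=np.arctan2(p[1]-kp[1],p[0]-kp[0]); prev=p; print(r,b0)
for i in range(1,13):
    b=b0+i*.155; q=kp+r*np.array([np.cos(b),np.sin(b)]); print((M.T@np.r_[q-prev,0]/.04).round(2)[:2]); prev=q
E
```

```text
t: 13.73
tool_pos: [0.6301, -0.0243, 0.0582]
ee_rot: [0.63, 0.776, 0.0, 0.001]
force: [-0.4, -0.4, 3.7]
gripper_width: 0.0115
grasp_force: 5.0
tcp [ 0.6301 -0.0243  0.0582] y [0.979 0.206 0.002] z [ 0.002 -0.001 -1.   ] t 13.73 F [-0.4 -0.4  3.7] units [-0.03 -0.01  0.1 ]
0.07043967827048735 1.3180062622756077
[ 0.1  -0.25]
[ 0.06 -0.27]
[ 0.02 -0.27]
[-0.02 -0.27]
[-0.06 -0.27]
[-0.1  -0.25]
[-0.14 -0.23]
[-0.18 -0.21]
[-0.21 -0.18]
[-0.23 -0.14]
[-0.25 -0.11]
[-0.26 -0.07]
```

```bash
python3 -m crank '[[0.1,-0.25,0,0,10],[0.06,-0.27,0,0,10],[0.02,-0.27,0,0,10],[-0.02,-0.27,0,0,10],[-0.06,-0.27,0,0,10],[-0.1,-0.25,0,0,10],[0,0,0,0,10]]'
python3 -m crank '[[-0.14,-0.23,0,0,10],[-0.18,-0.21,0,0,10],[-0.21,-0.18,0,0,10],[-0.23,-0.14,0,0,10],[-0.25,-0.11,0,0,10],[-0.26,-0.07,0,0,10],[0,0,0,0,10],[0,0,0,0,10]]'
python3 -c "
from geo import *
go([*tab(0),.058])"
```

```text
t: 14.32
tool_pos: [0.5663, -0.0381, 0.0576]
ee_rot: [0.63, 0.776, -0.0, 0.0]
force: [-1.4, 0.9, 4.7]
gripper_width: 0.0117
grasp_force: 5.0
t: 14.98
tool_pos: [0.544, -0.0963, 0.0574]
ee_rot: [0.631, 0.776, 0.002, 0.003]
force: [6.6, 0.2, 0.4]
gripper_width: 0.0115
grasp_force: 5.0
tcp [ 0.544  -0.0963  0.0574] y [0.979 0.204 0.006] z [ 0.006 -0.001 -1.   ] t 14.98 F [6.6 0.2 0.4] units [-0.05 -0.04 -0.02]
```

Keeper is at about 0.03 rad. I'll release, retreat and check.

```bash
python3 -m crank '[[0,0,0,0,30],[0,0,0,0,30],[0,0,0,0,30],[0,0,0,0,30],[0,0,-0.5,0,30],[0,0,-1,0,30],[0,0,-1,0,30],[-1,-0.8,0,0,30],[-1,-0.8,0,0,30],[-1,-0.8,0,0,30],[0,0,0,0,30],[0,0,0,0,30]]'
python3 - <<'E'
from geo import *
c=cam('top'); cv2.imwrite('pics/t7.png',cv2.resize(c['image'][110:230,165:365],None,fx=4,fy=4,interpolation=cv2.INTER_CUBIC))
E
```

```text
t: 15.98
tool_pos: [0.4834, -0.2074, 0.1567]
ee_rot: [0.632, 0.775, -0.0, -0.001]
force: [1.1, 0.3, 0.5]
gripper_width: 0.0299
grasp_force: 0.0
```

View pics/t7.png

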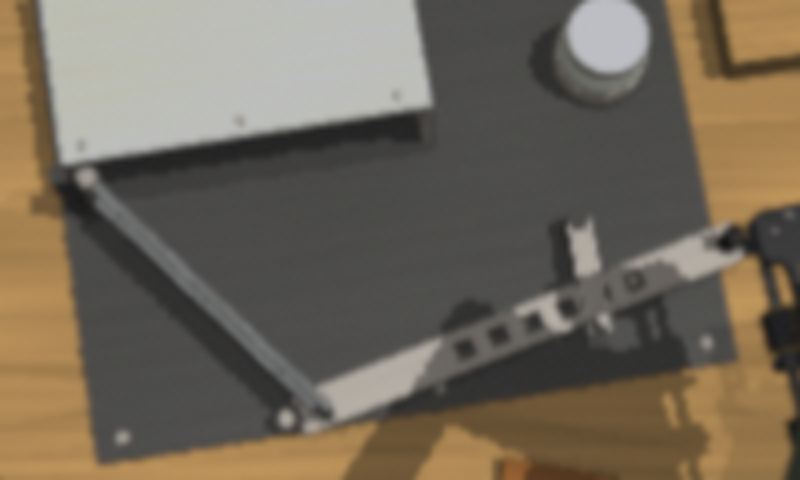

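The pin is in the last hole at (635,281), the keeper lies across the stay from (580,230) to (600,325), and the robot is clear. I'll hand the job in.

```bash
python3 -c "
from bench import arm
print(arm.sign_off())"
```

```text
the job is handed in; nothing more can be done
None
```

I set the door wide open, with the stay's last hole down over the pin and the keeper back across it, and handed the job in at about 16 s; the final picture shows this, but no verdict was returned.

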